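# Crank the bench vise shut on a timber block

## Task

Fit the loose crank onto the vise's upright square shaft, pushing it gently until it is fully home, then wind it clockwise (seen from above), through full turns, until the jaws hold the timber block tight: stop soon after you feel the crank turn clearly harder, before the block is crushed. Close the jaw only by the crank, leave the crank seated on the shaft, and leave the other things on the bench alone.

Things in the scene. Friction and masses are not known exactly. Their poses are not given: they have to be found in the camera images.
- vise: Low blue bench vise fixed to the bench, 265 x 110 mm. Origin: at bench height on the axis of the upright shaft. Its x axis runs from the shaft over the moving jaw to the fixed jaw, z up. Bed top at z = 25 mm. A gear head (70 x 70 mm, flat top at z = 60 mm) carries the shaft; the fixed jaw's face is at x = 184 mm; jaw tops at z = 75 mm.
- shaft: Bare steel square shaft end, 20 x 20 mm, standing 26 mm above the gear head. Origin: centre of the square at the head's top, 60 mm above the bench; x, y square to its sides, z up; any start angle. Clockwise from above closes the jaw, 20 mm a turn, 1 to 2.5 turns in all. Friction 0.3 N m (4.3 N at the crank's handle while it turns) holds it where it is left, up to 90 N of grip.
- jaw: Moving jaw, a blue block 40 x 100 x 50 mm that slides on the bed along the vise's x and carries the face plate. Origin: centre of its underside. Only the screw may move it.
- jaw_plate: Steel face plate (96 x 44 mm) of the moving jaw, backed with stiff rubber: once on the block it yields 1 mm per 50 N, solid after 5 mm. Origin: centre of its gripping face; x points to the fixed jaw. Clamping adds 0.0032 N m at the shaft per newton of jaw force: at 60 N about 2.7 N more at the handle. Do not push the jaw or block directly.
- block: Loose block of pale timber, 40 mm (between the jaws) x 80 mm x 55 mm high, standing on the vise's bed with 0 to 8 mm to the fixed jaw; the moving jaw pushes it there. Origin: centre of its underside. It must be held with more than 30 N and is crushed above 130 N; 60 to 80 N is a good grip.
- block_center (a point): Centre of the timber block.
- crank: Loose dark steel crank, 0.4 kg, standing upright on its hub (40 x 40 mm, 60 mm tall) with a square socket, 21.5 mm wide and 30 mm deep, in the underside. Origin: centre of the socket's mouth in the underside; x along the arm, z up. Fully home, its underside rests on the gear head (origin on the shaft's origin), any of the four ways round. Press it on with under 25 N.
- crank_hub (a point): Centre of the crank's hub, 30 mm above its underside. Grip it across the two faces beside the arm (40 mm apart along y). x along the arm; the arm, 18 mm wide, leaves the hub's +x face 32 to 42 mm above the underside.
- crank_handle (a point): Point on the axis of the crank's upright handle, 70 mm from the hub's axis along the arm and 80 mm above the hub's underside. The handle is a black plastic sleeve, 26 mm in diameter, from 43 to 105 mm above the hub's underside, and spins freely on its pin.
- handwheel: Bystander: round dark steel handwheel, 110 mm across, lying flat; it fits nothing here. It and the crank may lie on either side of the vise.
- screwdriver: Bystander: screwdriver lying.
- tape: Bystander: tape measure, 65 mm.
- screw_jar: Bystander: glass jar, 80 mm tall.
- hammer: Bystander: hammer lying.
- wrench: Bystander: flat wrench lying.
- offcut: Bystander: plywood offcut, 140 x 50 x 20 mm.
Not all that is in view belongs to the job. Leave any orange or purple look-alike of the block alone.

How it is judged:
By the outcome, as a careful person would: the job done as asked, in the order asked, and still so for the second after the job is handed in, with the robot touching nothing.
It also fails if it takes over 72 s, if anything falls off the work surface, if the arm or the gripper's body presses on something with over 40 N, if the wrist force passes 120 N, or if a joint passes its speed limit or range.

## Robot

A 7-joint arm with a two-finger parallel gripper is mounted at the origin on the work surface. World frame = base frame: x ahead of the robot, y to its left, z up, the work surface at z = 0. Lengths are in m, angles in rad, forces in N, time in s.
With the tool pointing down it reaches from about 0.35 to 0.9 m from the base axis. Payload 7.2 kg.
Tool frame: the origin (TCP) lies at the very end of the fingers, on their centre line; the grasp point (between the pads) lies 19 mm behind it; z points along the fingers, y is the line along which they close (so a half turn about z gives the same grasp; the last joint's range is limited). The gripper opens to 85 mm and grips with 20 to 120 N. Pads are 22 mm wide; open, the fingers measure 114 mm over their backs; the gripper's body (76 mm by 85 mm) begins 54 mm behind the grasp point. The pads swing forward as they close: fully open they stand 13 mm farther back than shut.
Start: joints at [-1.176, 0.411, -0.013, 1.596, 0.006, 1.134, -0.082], TCP at [0.279, 0.559, 0.231] pointing down, gripper open.
Joint ranges: [-2.95, 2.95], [-0.29, 1.99], [-1.47, 1.44], [0.14, 2.54], [-1.03, 4.17], [0.13, 1.85], [-2.86, 2.86]. Speed limits (rad/s): [2.39, 2.39, 3.01, 3.01, 3.14, 3.14, 3.14].

## Interface

Orientations are given as [roll, pitch, yaw] about the fixed x, y, z axes, in that order (R = Rz(yaw) Ry(pitch) Rx(roll)).
In Python, from cell import get_state, read_camera, close_job, cut_out gives the robot as it stands.
- The arm moves only by the shell command python3 -m pendant 'ROWS' [FORCE]. ROWS is JSON, a list of rows, each an object with "turn": the turn, a rotation vector about the tool's x, y, z in degrees, a list of three; "slide": the shift along the tool's x, y, z in mm, a list of three; "hand": the closure, from -1 (fully open) to 1 (shut). In form: [{"turn": [rx, ry, rz], "slide": [tx, ty, tz], "hand": hand}, ...]. A call has 1 to 5 rows; each row is the pose to reach, as a shift and turn from the pose commanded when the call began, along the tool's axes at that moment; what a row does not reach only later rows make up. A row lasts 1/8 s, in which the tool goes at most 62.5 mm and 10.7 degrees, less where a joint would pass 70% of its speed; a pose out of reach is approached as far as the arm can. A call with a gripper value outside its range is refused whole. The fingers move at their own pace and stop on an object; FORCE is the grip in N (left out, the last holds). Time passes only in rows, so rows that repeat a pose let the fingers close. It gives the time, the measured TCP pose, the force, the opening and the grip force at its end, in the units of the state.
- get_state(): the state, without advancing time (a new reading comes with each control period).
- read_camera(name): name is "scene" or "top" or "wrist"; returns a dict with "img" (420x560x3 uint8, red, green, blue), "K" (3x3 intrinsics, pixels), "k1" (the pictures are not rectified: a ray, as slopes to the right and down, at radius r is drawn at 1 + k1 r^2 times it, then the intrinsics apply), "origin" and "attitude" of the camera in the world. Camera axes: x right, y down, z forward; pixel columns grow to the right and rows downward; lengths in m; the calibration is good to about 2 mm. A picture is of the moment at which its call begins. There is no depth.
- close_job(): hands the job in; it is judged then, once.
Trained networks look in the newest picture that a camera, given by its name, has taken for a name from the list of things; names that differ only in an ending like _2 or _b are one class to them, and where a whole thing is asked for, a point or a joint stands for the part that bears it (a point fixed in the world has none). Each returns a list of dicts, best first, with "conf" (0 to 1); they miss things now and then, are a little off and sometimes report something else, mostly with a low value. They report only what shows in the picture. A call takes as long as a camera call. They do not tell look-alikes from the thing itself.
- cut_out(camera, label): "region" (420x560 bool, what is visible of it) and "box" ([centre column, centre row, width, height] in pixels, round what is visible of it).
The state is a dict: "t": time; "joints": joint angles; "dq": joint speeds; "joint_torque": joint torques, N m; "tcp_pos": TCP position; "orientation": TCP orientation; "wrist_force": force on the tool from outside, world axes, zero at the start; "ft_torque": the same for the moment, N m; "gripper_width": finger opening in m; "gripper_force": force on a finger pad.
Only numpy, scipy, OpenCV 4.12 (cv2) and the standard library are available. Lean on these libraries where they do the work, as an engineer would, in place of code of your own. Each camera call takes 0.05 s, during which the arm holds its last target. There are 200 camera calls.

## Working session

There is one attempt and no reset: what is moved stays moved. The work goes in short steps, Python scripts to look and compute and a shell command to move; the robot and the scene stay as the last step left them, time stands still between calls to the robot, and variables do not carry over. Pictures are saved under pics/ and viewed, at most 10 in all, crops included, and the job is handed in when it is done.

```bash
mkdir -p pics; ls
python3 - <<'E'
from cell import *
import cv2,numpy as np
s=get_state();print({k:np.round(v,3).tolist() for k,v in s.items()})
ims=[]
for n in("scene","top"):
    c=read_camera(n);print(n,c["K"],c["k1"],c["origin"],c["attitude"])
    cv2.imwrite(f"pics/{n}0.png",c["img"][:,:,::-1])
    for l in("vise","shaft","jaw","jaw_plate","block","crank","crank_hub","crank_handle","handwheel"):
        for d in cut_out(n,l)[:3]: print(n,l,round(d["conf"],2),np.round(d["box"],1))
E
```

```text
pics
{'t': 0.0, 'joints': [-1.176, 0.412, -0.013, 1.597, 0.006, 1.134, -0.082], 'dq': [0.001, -0.0, -0.001, -0.001, -0.001, -0.0, 0.001], 'joint_torque': [-0.0, -60.063, 0.682, -29.941, 0.014, 0.011, -0.0], 'tcp_pos': [0.279, 0.559, 0.23], 'orientation': [-3.14, 0.0, 2.679], 'wrist_force': [0.211, -0.138, -0.322], 'ft_torque': [-0.019, -0.053, -0.009], 'gripper_force': 0.0, 'gripper_width': 0.086}
scene [[421.85713615   0.         282.60200113]
 [  0.         421.85713615 203.97357722]
 [  0.           0.           1.        ]] -0.0885652143112813 [1.51926118 0.0444159  0.72266534] [-2.12592395  0.0246237   1.57731015]
scene vise 0.76 [258.8 257.5  44.9  83.7]
scene jaw 0.66 [254.8 245.   42.9  28.4]
scene jaw_plate 0.52 [256.5 249.4  33.3  15.4]
scene block 0.98 [251.8 254.2  32.1  12.6]
scene block 0.63 [312.8 276.1  33.5  42.3]
scene block 0.61 [190.9 274.9  39.9  29.5]
scene crank 0.96 [345.8 207.8  29.9  42.3]
scene crank 0.63 [173.5 191.8  24.6  26.9]
scene crank 0.16 [255.6 220.1   7.    7.9]
scene crank_hub 0.82 [345.  205.6  32.2  45.6]
scene crank_handle 0.65 [345.4 206.3  
[... 406 characters left out ...]
1  50.2 103.9]
top shaft 0.74 [390.4 136.7  23.9  27.5]
top shaft 0.61 [292.4 188.3   4.1   7.3]
top jaw 0.85 [290.4 157.4  40.8  25. ]
top jaw 0.73 [192.  228.3  25.6  37.8]
top jaw_plate 0.55 [367.4 202.4  42.7  43.1]
top block 0.96 [346.  128.2  35.7  24.1]
top block 0.66 [287.2 130.2  32.1  19.4]
top block 0.63 [232.2 127.1  29.1  37.1]
top crank 0.74 [189.9 228.2  33.3  39.8]
top crank 0.51 [287.5 130.6  32.8  19. ]
top crank_hub 0.64 [189.6 228.3  29.   36.5]
top crank_hub 0.24 [368.9 200.1  46.5  44.2]
top crank_handle 0.59 [189.5 229.2  31.8  37.7]
top crank_handle 0.46 [289.9 144.7  34.2   8.4]
top handwheel 0.65 [367.6 199.8  41.1  43.6]
top handwheel 0.44 [174.6 283.2  41.8  54.7]
```

View pics/top0.png

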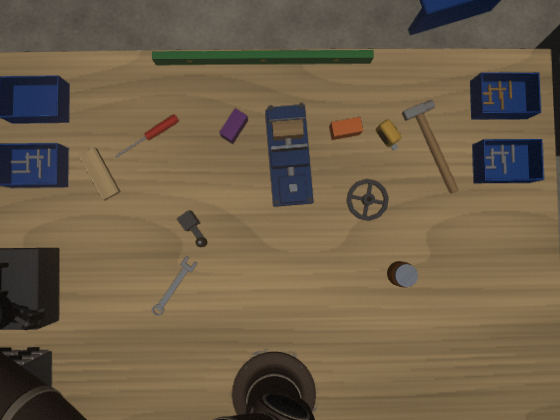

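View pics/scene0.png

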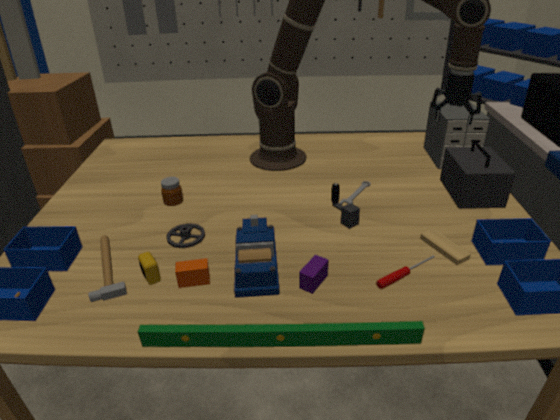

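The top view shows one crank (hub at 187,220; handle at 201,242) and the blue vise with its shaft at (293,188) and the timber block at (288,128). The handwheel is at (368,199), and the orange (346,128) and purple (233,126) blocks are look-alikes to avoid. I'll measure these now.

```bash
cat > h.py <<'E'
from cell import *
import cv2,numpy as np
from scipy.spatial.transform import Rotation as R
def rot(a): return R.from_euler('xyz',a)
def ray(c,uv):
    K=c["K"];d=np.array([c["k1"],0,0,0,0.])
    p=cv2.undistortPoints(np.array(uv,float).reshape(-1,1,2),K,d).reshape(-1,2)
    return rot(c["attitude"]).apply(np.c_[p,np.ones(len(p))])
def world(c,uv,z):
    r=ray(c,uv);o=np.array(c["origin"]);return o+r*((z-o[2])/r[:,2])[:,None]
def pix(c,P):
    q=rot(c["attitude"]).inv().apply(np.atleast_2d(P)-c["origin"]);x=q[:,:2]/q[:,2:]
    x=x*(1+c["k1"]*(x**2).sum(1))[:,None];return x*[c["K"][0][0],c["K"][1][1]]+[c["K"][0][2],c["K"][1][2]]
def tool(p,yaw):  # shift in tool axes (mm) and turn to reach TCP p pointing down w/ yaw
    s=get_state();r=rot(s["orientation"]);
    g=rot([np.pi,0,yaw]);rv=(r.inv()*g).as_rotvec(degrees=True)
    return np.round(r.inv().apply(np.array(p)-s["tcp_pos"])*1000,1),np.round(rv,1)
E
python3 - <<'E'
from h import *
c=read_camera("top")
im=c["img"][:,:,::-1]
a=cv2.resize(im[195:260,160:240],None,fx=5,fy=5,interpolation=cv2.INTER_CUBIC)
b=cv2.resize(im[95:215,250:330],None,fx=5,fy=5,interpolation=cv2.INTER_CUBIC)[:600]
cv2.imwrite("pics/crop1.png",np.hstack([np.vstack([a,np.zeros((275,400,3),np.uint8)]),b]))
print("hub",world(c,[[187,220]],.06),"handle",world(c,[[201,242]],.105),"shaft",world(c,[[293,188]],.086))
print("block",world(c,[[288,128]],.08))
s=get_state();print(s["tcp_pos"])
w=read_camera("wrist");r=rot(s["orientation"])
print("wristcam in tool",r.inv().apply(np.array(w["origin"])-s["tcp_pos"]),(r.inv()*rot(w["attitude"])).as_matrix().round(2),w["K"][0][0])
E
```

```text
hub [[0.46887998 0.22059289 0.06      ]] handle [[0.41136545 0.17800677 0.105     ]] shaft [[ 0.54758777 -0.05658751  0.086     ]]
block [[ 0.70534893 -0.04586858  0.08      ]]
[0.27903473 0.55926356 0.23129558]
wristcam in tool [ 0.06946101 -0.00083011 -0.14306295] [[ 0.   -0.96 -0.27]
 [ 1.   -0.    0.  ]
 [-0.   -0.27  0.96]] 300.0625864154021
```

View pics/crop1.png

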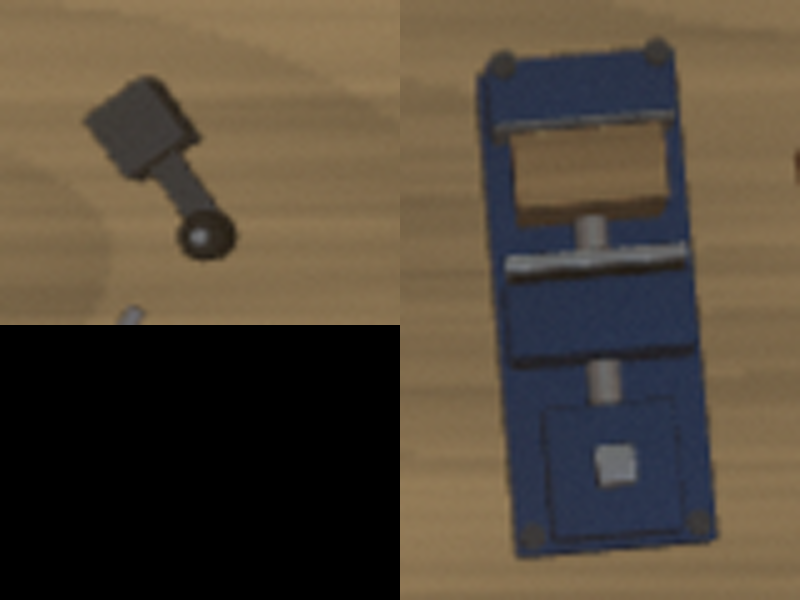

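Run:
```python
from h import *
print(tool([.468,.220,.22],np.radians(36.5)))
```

```text
(array([-320.5, -219.2,   11.3]), array([  0.,  -0., 117.]))
```

```bash
python3 -m pendant '[{"turn":[0,0,10],"slide":[-40,-27,0],"hand":-1},{"turn":[0,0,20],"slide":[-80,-55,0],"hand":-1},{"turn":[0,0,30],"slide":[-120,-82,2],"hand":-1},{"turn":[0,0,40],"slide":[-160,-110,4],"hand":-1},{"turn":[0,0,50],"slide":[-200,-137,6],"hand":-1}]'
python3 - <<'E'
from h import *
print(tool([.468,.220,.22],np.radians(36.5)))
E
```

```text
t: 1.72
tcp_pos: [0.3975, 0.346, 0.2255]
orientation: [3.141, -0.0, 1.8]
wrist_force: [-0.3, 0.4, 1.5]
gripper_width: 0.0855
gripper_force: 0.0
(array([-138.7,   40. ,    5.5]), array([ 0. , -0. , 66.7]))
```

```bash
python3 -m pendant '[{"turn":[0,0,10],"slide":[-28,8,0],"hand":-1},{"turn":[0,0,20],"slide":[-56,16,2],"hand":-1},{"turn":[0,0,30],"slide":[-84,24,3],"hand":-1},{"turn":[0,0,40],"slide":[-112,32,4],"hand":-1},{"turn":[0,0,50],"slide":[-139,40,5],"hand":-1}]'
python3 - <<'E'
from h import *
print(tool([.468,.220,.22],np.radians(36.5)))
E
```

```text
t: 2.35
tcp_pos: [0.4686, 0.2207, 0.2205]
orientation: [3.142, -0.001, 0.928]
wrist_force: [-0.3, 0.4, -0.4]
gripper_width: 0.0855
gripper_force: 0.0
(array([-0.9, -0.1,  0.5]), array([-0. , -0. , 16.7]))
```

```bash
python3 -m pendant '[{"turn":[0,0,9],"slide":[0,0,0],"hand":-1},{"turn":[0,0,17],"slide":[0,0,0],"hand":-1},{"turn":[0,0,17],"slide":[0,0,0],"hand":-1}]'
python3 - <<'E'
from h import *
print(tool([.468,.220,.22],np.radians(36.5)))
c=read_camera("wrist");s=get_state()
im=c["img"][:,:,::-1].copy()
for p,z in(((.468,.220),.06),((.411,.178),.105)):
    print(pix(c,[*p,z]))
cv2.imwrite("pics/w1.png",im)
np.save("w1.npy",c,allow_pickle=True)
for d in cut_out("wrist","crank"): print(d["conf"],d["box"])
E
```

```text
t: 2.72
tcp_pos: [0.4682, 0.2216, 0.2204]
orientation: [3.142, -0.0, 0.638]
wrist_force: [-0.1, 1.0, 0.2]
gripper_width: 0.0854
gripper_force: 0.0
(array([-1.1,  1.2,  0.4]), array([ 0., -0.,  0.]))
[[282.61127092 196.69291804]]
[[282.55917652 279.33816124]]
0.84 [279.2, 228.8, 38.1, 119.1]
```

View pics/w1.png

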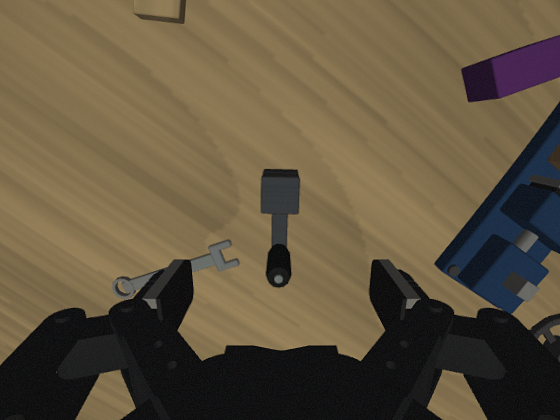

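The wrist view shows the crank hub's top face at about (280,195), the arm running straight down the image to the handle top at (279,279). It sits within about 3 px of the prediction, so the yaw is nearly right. I'll fit the edges.

Run:
```python
from h import *
c=np.load("w1.npy",allow_pickle=True).item();g=cv2.cvtColor(c["img"],cv2.COLOR_RGB2GRAY).astype(int)
print(g[160:222:2,275]);print(g[195,252:310:2]); print(g[180,252:310:2]);print(g[208,252:310:2])
m=((g<80)).astype(np.uint8);n,l,st,ce=cv2.connectedComponentsWithStats(m[160:300,240:320]);print(st,ce)
# arm edges
for y in(220,228,236): r=np.where(g[y,255:310]<75)[0]+255;print(y,r.min(),r.max())
hp=world(c,[[278.5,279]],.105)
print(hp,world(c,[[280,195]],.06),world(c,[[280,228]],.042))
```

```text
[123 120 120 115 106  21  34  25  34  55  57  57  55  56  55  55  57  56
  60  58  58  55  57  56  57  57  56  47  56  56  56]
[120 120 117 113  91  51  56  57  55  55  55  54  56  55  54  55  55  56
  56  55  57  56  56  47 105 110 110 113 108]
[121 121 123 122 108  51  58  60  57  55  58  55  56  57  60  57  57  58
  56  58  56  58  58  52 105 123 124 123 120]
[116 115 117 118  95  54  57  58  57  56  55  56  56  56  56  58  54  58
  57  58  56  59  58  55 120 116 117 115 114]
[[   0    0   80  140 8168]
 [  21    9   39  119 3032]] [[39.58288443 73.74571499]
 [39.27671504 58.06233509]]
220 272 286
228 272 286
236 272 286
[[0.40897767 0.18133466 0.105     ]] [[0.46783047 0.22323724 0.06      ]] [[0.43404343 0.19828831 0.042     ]]
```

```bash
python3 -m pendant '[{"turn":[0,0,0],"slide":[0,-1.5,60],"hand":-1},{"turn":[0,0,0],"slide":[0,-1.5,115],"hand":-1},{"turn":[0,0,0],"slide":[0,-1.5,160],"hand":-1},{"turn":[0,0,0],"slide":[0,-1.5,190],"hand":-1},{"turn":[0,0,0],"slide":[0,-1.5,198],"hand":-1}]' 40 && python3 -m pendant '[{"turn":[0,0,0],"slide":[0,0,0],"hand":0.2},{"turn":[0,0,0],"slide":[0,0,0],"hand":1},{"turn":[0,0,0],"slide":[0,0,0],"hand":1},{"turn":[0,0,0],"slide":[0,0,0],"hand":1},{"turn":[0,0,0],"slide":[0,0,0],"hand":1}]' 40
```

```text
t: 3.45
tcp_pos: [0.4662, 0.2222, 0.0207]
orientation: [-3.141, 0.003, 0.639]
wrist_force: [-0.3, 0.1, 0.9]
gripper_width: 0.0856
gripper_force: 0.0
t: 4.08
tcp_pos: [0.4682, 0.2233, 0.0237]
orientation: [-3.141, -0.003, 0.637]
wrist_force: [-0.2, -0.5, 7.8]
gripper_width: 0.0394
gripper_force: 40.1
```

```bash
python3 -m pendant '[{"turn":[0,0,0],"slide":[0,0,-40],"hand":1},{"turn":[0,0,0],"slide":[0,0,-95],"hand":1},{"turn":[0,0,0],"slide":[0,0,-145],"hand":1},{"turn":[0,0,0],"slide":[0,0,-175],"hand":1}]' 60
python3 - <<'E'
from h import *
c=read_camera("top");im=c["img"]
# shaft face & vise axis from the top picture
a=cv2.resize(im[172:204,277:309],None,fx=12,fy=12,interpolation=cv2.INTER_CUBIC);g=cv2.cvtColor(a,cv2.COLOR_RGB2GRAY)
m=(g>130).astype(np.uint8);n,l,st,ce=cv2.connectedComponentsWithStats(m);i=1+st[1:,4].argmax();
(cx,cy),wh,an=cv2.minAreaRect(np.argwhere(l==i)[:,::-1].astype(np.float32));print(st[1:],wh,an)
u=277+(cx+.5)/12-.5;v=172+(cy+.5)/12-.5;print(u,v,world(c,[[u,v]],.086))
print(get_state()["tcp_pos"],tool([.465,-.06,.20],np.radians(5)))
E
```

```text
t: 4.58
tcp_pos: [0.4676, 0.2229, 0.2001]
orientation: [-3.141, -0.003, 0.637]
wrist_force: [0.2, 0.2, -4.3]
gripper_width: 0.0394
gripper_force: 63.1
[[229 185   4   7  24]
 [222 206  12  16 114]] (10.35402774810791, 15.262602806091309) 32.47119140625
295.7333348592122 189.42500178019205 [[ 0.5438352  -0.06358528  0.086     ]]
[0.46900784 0.22345773 0.20298138] (array([-171.7,  225.6,    1.7]), array([-0.1, -0.4, 31.5]))
```

```bash
python3 -m pendant '[{"turn":[0,0,7],"slide":[-35,46,0],"hand":1},{"turn":[0,0,14],"slide":[-70,91,0],"hand":1},{"turn":[0,0,21],"slide":[-104,136,0],"hand":1},{"turn":[0,0,28],"slide":[-138,181,0],"hand":1},{"turn":[0,0,32],"slide":[-172,226,1],"hand":1}]' && python3 -m pendant '[{"turn":[0,0,0],"slide":[0,0,0],"hand":1},{"turn":[0,0,0],"slide":[0,0,0],"hand":1}]'
python3 - <<'E'
from h import *
s=get_state();print(s["tcp_pos"],s["orientation"])
c=read_camera("wrist")
np.save("w2.npy",c,allow_pickle=True);cv2.imwrite("pics/w2.png",c["img"][:,:,::-1])
print(pix(c,[.5476,-.0566,.086]))
for d in cut_out("wrist","shaft"):print(d["conf"],d["box"])
E
```

```text
t: 5.25
tcp_pos: [0.4626, -0.0627, 0.196]
orientation: [-3.141, -0.0, 0.076]
wrist_force: [1.5, -0.1, -4.8]
gripper_width: 0.0394
gripper_force: 62.7
t: 5.5
tcp_pos: [0.4628, -0.0609, 0.1958]
orientation: [-3.141, 0.001, 0.078]
wrist_force: [1.2, 0.6, -4.1]
gripper_width: 0.0391
gripper_force: 63.0
[ 0.46283943 -0.06093714  0.19582253] [-3.14098557e+00  6.93599243e-04  7.80551806e-02]
[[283.72911242 105.60305813]]
0.64 [283.6, 102.8, 25.7, 25.5]
```

View pics/w2.png

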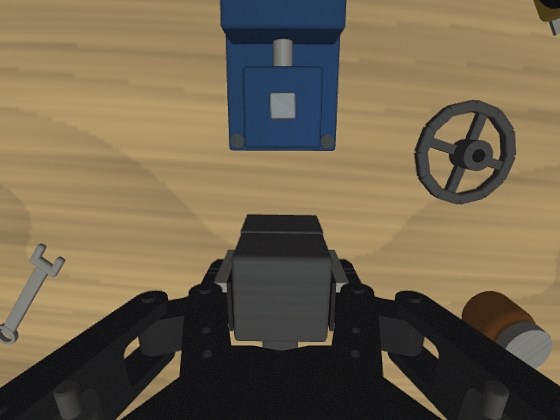

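The wrist view shows the shaft top at (283,106), nearly square to the image. The held hub's top face spans columns 233–328 and rows 257–341, and its front bottom edge is at row 215. I'll fit both.

```bash
cat > fit.py <<'E'
from h import *
def run(f):
    c=np.load(f,allow_pickle=True).item();im=c["img"].astype(int);g=im.mean(2)
    x0,y0=240,60
    m=(im[y0:160,x0:330,0]>110).astype(np.uint8)
    n,l,st,ce=cv2.connectedComponentsWithStats(m)
    i=min(range(1,n),key=lambda k:np.hypot(*(ce[k]+[x0,y0]-pix(c,[.5476,-.0566,.086])[0])))
    P=np.argwhere(l==i)[:,::-1]+[x0,y0]
    h=cv2.convexHull(P.astype(np.float32)).reshape(-1,2)
    W=world(c,h,.086)[:,:2]
    (a,b),wh,an=cv2.minAreaRect((W*1000).astype(np.float32))
    print(f,"shaft",a,b,wh,an,"centroid",world(c,[P.mean(0)],.086)[0],P.mean(0))
    return c,g
if __name__=="__main__":
    c,g=run("w2.npy")
    s=get_state()
    print(g[205:265:1,282].astype(int));
    for y in(240,262,290,325): print(y,g[y,215:260].astype(int),g[y,308:350].astype(int))
    print(g[334:350,300].astype(int))
E
python3 fit.py
```

```text
w2.npy shaft 547.9218139648438 -55.60710906982422 (18.43233299255371, 18.551074981689453) 4.491091728210449 centroid [ 0.5479573  -0.05553599  0.086     ] [282.44102564 105.03076923]
[133 132 130 131 132 131 133 135 137 124  25  34  29  33  33  29  31  34
  33  30  31  36  34  35  32  30  48  68  45  32  33  32  32  34  33  34
  29  32  32  36  34  35  32  32  34  34  30  31  33  31  33  41  49  57
  58  63  66  71  72  71]
240 [131 129 130 130 130 129 131 131 131 132 131 134 137 138 139 142 140 142
 140 141 141 142 140 103  39  31  30  34  33  38  33  34  32  31  32  33
  33  33  35  27  34  32  32  31  31] [ 31  33  27  34  33  31  32  34  33  32  33  31  34  28  30  29  60 128
 142 140 138 138 139 139 138 139 138 140 139 139 139 140 139 140 138 139
 139 140 139 140 140 141]
262 [22 20 21 20 19 21 22 44 62 63 60 58 61 62 59 55 50 52 59 67 71 71 70 72
 70 71 72 72 69 72 72 72 71 71 71 72 71 70 73 71 71 68 70 71 70] [69 69 69 70 71 70 67 71 70 70 67 70 69 68 68 70 70 68 72 69 69 66 64 61
 48 59 62 58 58 60 61 62 37 20 22 20 19 19 22 13 13 50]
290 [ 21  21  20  22  17  15  30  84 141 137 137 125  33  38  44  41  21  29
  51  59  64  64  66  67  66  64  65  64  67  67  68  67  65  67  65  66
  67  66  68  65  68  66  67  67  67] [ 67  66  67  68  68  70  70  68  67  68  67  68  69  68  68  69  69  70
  69  67  63  63  23  23  44  44  38  35 146 143 142 148  54  14  17  16
  19  25  23  20  21  22]
325 [22 21 20 16 21 24 17 23 20 22 19 22 23 85 38 40 44 39 16 41 65 63 66 69
 67 67 68 67 68 68 66 66 68 66 66 67 66 67 67 66 69 67 67 67 68] [68 67 66 65 68 66 68 67 68 67 67 67 68 67 68 68 65 63 61 56 57 18 43 42
 41 47 65 15 19 21 18 18 26 20 19 21 15 25 21 23 18 21]
[ 67  67  65  65  66  66  61  71 142 145 144 145 153  55  14  17]
```

```bash
cat > hub.py <<'E'
from h import *
from scipy.optimize import least_squares
def hub(f,rb,rt,rk,cl,cr):
    c=np.load(f,allow_pickle=True).item();s=get_state();r=rot(s["orientation"]);t=np.array(s["tcp_pos"])
    px=lambda p:pix(c,r.apply(p)+t)[0]
    def e(q):
        x,y,z=q # hub axis x,y; underside z, in tool frame
        return [px([x+.02,y,z])[1]-rb,px([x+.02,y,z-.06])[1]-rt,px([x-.02,y,z-.06])[1]-rk,(px([x,y-.02,z-.06])[0]-cl),(px([x,y+.02,z-.06])[0]-cr)]
    o=least_squares(e,[0,0,.02],x_scale=.01);print("hub in tool mm",o.x*1e3,"res",o.fun)
    print("world hub",r.apply(o.x)+t, "tcp",t,"yaw",np.degrees(s["orientation"][2]))
    return r.apply(o.x)+t
if __name__=="__main__":
    h=hub("w2.npy",214.4,256,341,232.5,329.5)
    s=get_state();print("to go, tool mm",rot(s["orientation"]).inv().apply(np.array([.548,-.0556,.060])-h)*1e3)
E
python3 hub.py
```

```text
hub in tool mm [-1.89689057  1.08767362 25.80045936] res [-0.26401191  0.16399901  0.01434419  0.09314094 -0.09312255]
world hub [ 0.46134387 -0.06116732  0.17011112] tcp [ 0.46316354 -0.05994243  0.19591099] yaw 4.6116385331054355
to go, tool mm [ 86.88877735   1.47365032 110.05865347]
```

```bash
python3 -m pendant '[{"turn":[0,0,0],"slide":[3,1.5,30],"hand":1},{"turn":[0,0,0],"slide":[5,1.5,55],"hand":1},{"turn":[0,0,0],"slide":[5,1.5,62],"hand":1},{"turn":[0,0,0],"slide":[5,1.5,62],"hand":1}]'
python3 - <<'E'
from h import *
c=read_camera("wrist")
np.save("w3.npy",c,allow_pickle=True);cv2.imwrite("pics/w3.png",c["img"][:,:,::-1])
import fit; c,g=fit.run("w3.npy")
print(g[205:265:1,282].astype(int));
for y in (285,300): print(y,g[y,222:242].astype(int),g[y,320:340].astype(int))
print(g[334:350,300].astype(int))
E
```

```text
t: 6.1
tcp_pos: [0.4684, -0.0618, 0.1342]
orientation: [3.141, 0.001, 0.079]
wrist_force: [0.1, -1.0, -3.5]
gripper_width: 0.0394
gripper_force: 62.8
w3.npy shaft 547.877197265625 -55.360984802246094 (19.230976104736328, 18.789424896240234) 5.205954551696777 centroid [ 0.54790182 -0.05552872  0.086     ] [280.80038573 106.78881389]
[133 131 132 133 136 137 138 139 143 128  26  32  34  34  32  35  33  35
  31  30  33  34  32  34  33  33  49  68  48  32  34  36  33  34  33  33
  32  34  34  34  36  33  32  33  34  35  33  32  32  33  36  44  51  55
  59  65  69  72  72  71]
285 [139 139 138 135 101  37  42  43  38  17  36  56  59  66  67  69  68  66
  68  68] [ 68  68  69  68  69  69  68  66  65  63  32  15  44  44  41  38 119 146
 145 144]
300 [23 23 19 18 23 35 42 41 41 33 25 40 62 63 68 67 67 68 69 68] [70 69 70 67 69 70 68 63 62 36 14 39 44 45 44 28 24 15 24 23]
[ 70  67  68  69  68  67  62  74 137 142 143 144 151  53  19  16]
```

View pics/w3.png

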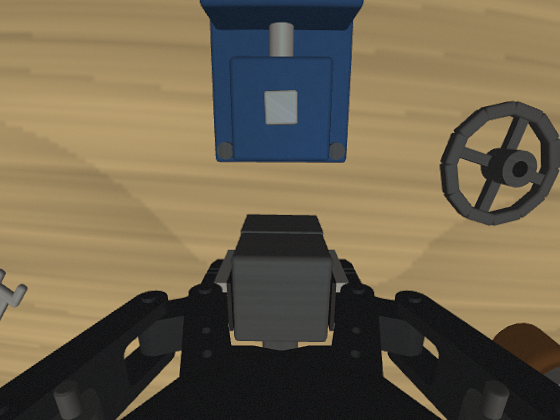

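Run:
```python
from hub import *
h=hub("w3.npy",214.4,256,341,232.5,329.5)
s=get_state();r=rot(s["orientation"])
for q in([.5479,-.0554,.060],): print("to go, tool mm",r.inv().apply(np.array(q)-h)*1e3)
```

```text
hub in tool mm [-1.85416883 -0.06895886 26.23157496] res [-3.27305534e-01  2.19243578e-01  6.27849220e-05  1.01037948e-01
 -1.01050241e-01]
world hub [ 0.46691681 -0.0620653   0.10853473] tcp [ 0.46876193 -0.06198791  0.13476692] yaw 4.5302099352937155
to go, tool mm [81.24054974 -0.24874067 48.56166696]
```

```bash
python3 -m pendant '[{"turn":[0,0,-0.4],"slide":[40,0,0],"hand":1},{"turn":[0,0,-0.4],"slide":[74,-0.2,6],"hand":1},{"turn":[0,0,-0.4],"slide":[81.2,-0.2,14],"hand":1},{"turn":[0,0,-0.4],"slide":[81.2,-0.2,18],"hand":1},{"turn":[0,0,-0.4],"slide":[81.2,-0.2,18],"hand":1}]' && python3 -m pendant '[{"turn":[0,0,0],"slide":[0,0,3],"hand":1},{"turn":[0,0,0],"slide":[0,0,6],"hand":1},{"turn":[0,0,0],"slide":[0,0,8],"hand":1}]'
```

```text
t: 6.78
tcp_pos: [0.5482, -0.056, 0.1162]
orientation: [-3.141, 0.001, 0.085]
wrist_force: [-0.2, 0.7, -4.5]
gripper_width: 0.039
gripper_force: 62.9
t: 7.15
tcp_pos: [0.5492, -0.0557, 0.1082]
orientation: [-3.141, 0.0, 0.085]
wrist_force: [-0.3, 0.3, -3.8]
gripper_width: 0.0394
gripper_force: 62.9
```

```bash
python3 -m pendant '[{"turn":[0,0,0],"slide":[0,0,3],"hand":1},{"turn":[0,0,0],"slide":[0,0,6],"hand":1},{"turn":[0,0,0],"slide":[0,0,8],"hand":1}]' && python3 -m pendant '[{"turn":[0,0,0],"slide":[0,0,3],"hand":1},{"turn":[0,0,0],"slide":[0,0,6],"hand":1},{"turn":[0,0,0],"slide":[0,0,9],"hand":1}]'
```

```text
t: 7.52
tcp_pos: [0.5492, -0.0557, 0.1]
orientation: [-3.141, 0.0, 0.085]
wrist_force: [-1.9, 0.9, -2.2]
gripper_width: 0.0391
gripper_force: 63.0
t: 7.9
tcp_pos: [0.5492, -0.0557, 0.0911]
orientation: [-3.141, 0.0, 0.085]
wrist_force: [-2.8, 1.3, -1.8]
gripper_width: 0.0392
gripper_force: 63.0
```

Sliding on cleanly. The last 5 mm go in small steps.

```bash
python3 -m pendant '[{"turn":[0,0,0],"slide":[0,0,1.5],"hand":1},{"turn":[0,0,0],"slide":[0,0,3],"hand":1},{"turn":[0,0,0],"slide":[0,0,3.8],"hand":1}]' && python3 -m pendant '[{"turn":[0,0,0],"slide":[0,0,0.6],"hand":1},{"turn":[0,0,0],"slide":[0,0,1.2],"hand":1}]'
```

```text
t: 8.28
tcp_pos: [0.5492, -0.0557, 0.0874]
orientation: [-3.141, 0.0, 0.085]
wrist_force: [-3.2, 1.7, -0.9]
gripper_width: 0.039
gripper_force: 63.1
t: 8.52
tcp_pos: [0.5492, -0.0557, 0.0863]
orientation: [-3.141, 0.0, 0.085]
wrist_force: [-3.7, 1.8, -0.2]
gripper_width: 0.0396
gripper_force: 63.2
```

```bash
python3 -m pendant '[{"turn":[0,0,0],"slide":[0,0,0.6],"hand":1},{"turn":[0,0,0],"slide":[0,0,1.2],"hand":1}]';python3 -m pendant '[{"turn":[0,0,0],"slide":[0,0,0.5],"hand":1},{"turn":[0,0,0],"slide":[0,0,1],"hand":1}]'
```

```text
t: 8.78
tcp_pos: [0.5492, -0.0557, 0.085]
orientation: [-3.141, 0.0, 0.085]
wrist_force: [-4.4, 2.2, 0.1]
gripper_width: 0.0395
gripper_force: 63.2
t: 9.02
tcp_pos: [0.5492, -0.0557, 0.084]
orientation: [-3.141, 0.0, 0.085]
wrist_force: [-4.4, 1.9, 0.3]
gripper_width: 0.0396
gripper_force: 63.2
```

```bash
python3 -m pendant '[{"turn":[0,0,0],"slide":[0,0,0.5],"hand":1},{"turn":[0,0,0],"slide":[0,0,1],"hand":1}]';python3 -m pendant '[{"turn":[0,0,0],"slide":[0,0,0.5],"hand":1},{"turn":[0,0,0],"slide":[0,0,0.8],"hand":1}]'
```

```text
t: 9.28
tcp_pos: [0.5492, -0.0557, 0.0838]
orientation: [-3.141, 0.0, 0.085]
wrist_force: [-10.3, 3.9, 14.8]
gripper_width: 0.039
gripper_force: 64.7
t: 9.52
tcp_pos: [0.5492, -0.0557, 0.0838]
orientation: [-3.14, -0.0, 0.085]
wrist_force: [-12.6, 3.9, 23.0]
gripper_width: 0.0396
gripper_force: 65.6
```

```bash
python3 -m pendant '[{"turn":[0,0,0],"slide":[0,0,-1.5],"hand":1},{"turn":[0,0,0],"slide":[0,0,-1.8],"hand":-1},{"turn":[0,0,0],"slide":[0,0,-1.8],"hand":-1},{"turn":[0,0,0],"slide":[0,0,-1.8],"hand":-1},{"turn":[0,0,0],"slide":[0,0,-1.8],"hand":-1}]' && python3 -m pendant '[{"turn":[0,0,0],"slide":[0,0,-40],"hand":-1},{"turn":[0,0,0],"slide":[0,0,-95],"hand":-1},{"turn":[0,0,0],"slide":[-20,0,-115],"hand":-1},{"turn":[0,0,0],"slide":[-55,0,-115],"hand":-1},{"turn":[0,0,0],"slide":[-55,0,-115],"hand":-1}]'
python3 - <<'E'
from h import *
c=read_camera("wrist");s=get_state();print(s["tcp_pos"],s["orientation"],s["wrist_force"])
np.save("w4.npy",c,allow_pickle=True);cv2.imwrite("pics/w4.png",c["img"][:,:,::-1])
a=np.array([np.cos(.0855),np.sin(.0855)]);h=np.array([.5474,-.0559]);print(pix(c,[[*h,.12],[*(h-.07*a),.165]]),h-.07*a)
E
```

```text
t: 10.15
tcp_pos: [0.5497, -0.056, 0.0842]
orientation: [3.141, -0.001, 0.085]
wrist_force: [0.7, 0.0, -0.7]
gripper_width: 0.0855
gripper_force: 0.0
t: 10.78
tcp_pos: [0.4928, -0.0608, 0.1994]
orientation: [-3.14, -0.0, 0.084]
wrist_force: [-0.5, 0.1, 0.0]
gripper_width: 0.0856
gripper_force: 0.0
[ 0.49430263 -0.06034463  0.19946766] [-3.14044825e+00 -1.10062459e-03  8.50201960e-02] [0.33074034 0.08390822 0.21831325]
[[280.59926287 145.79543995]
 [280.57915629 260.73057449]] [ 0.4776557  -0.06187771]
```

View pics/w4.png

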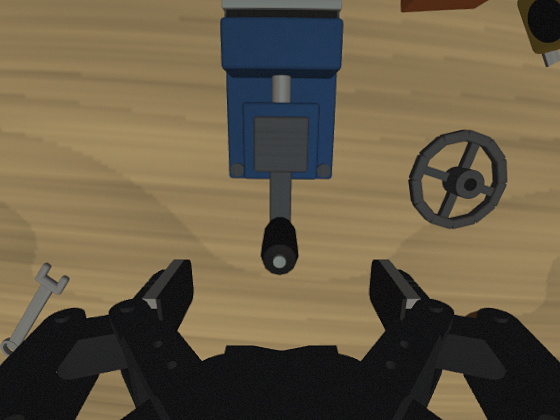

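The crank sits home on the shaft (hub top at 280,144; handle top at 279,261), where predicted. Next I grip the handle.

```bash
python3 -m pendant '[{"turn":[0,0,0],"slide":[-16.9,0,0],"hand":-1},{"turn":[0,0,0],"slide":[-16.9,0,30],"hand":-1},{"turn":[0,0,0],"slide":[-16.9,0,60],"hand":-1},{"turn":[0,0,0],"slide":[-16.9,0,69],"hand":-1}]' 30 && python3 -m pendant '[{"turn":[0,0,0],"slide":[0,0,0],"hand":0.3},{"turn":[0,0,0],"slide":[0,0,0],"hand":1},{"turn":[0,0,0],"slide":[0,0,0],"hand":1},{"turn":[0,0,0],"slide":[0,0,0],"hand":1},{"turn":[0,0,0],"slide":[0,0,0],"hand":1}]' 30
python3 - <<'E'
from h import *
P=lambda a:np.round([70*(np.cos(np.pi-np.radians(a))+1),0*a+70*np.sin(np.pi-np.radians(a)),],1)
# world-frame angle a clockwise from start; crank local start at 180deg in tool-yaw frame; tool y = -vise-left
for a in range(0,361,18):
    x=70*(1-np.cos(np.radians(a))); yl=70*np.sin(np.radians(a)); print(a,round(x,1),round(-yl,1))
E
```

```text
t: 11.32
tcp_pos: [0.4764, -0.062, 0.1286]
orientation: [3.141, 0.003, 0.085]
wrist_force: [0.1, 0.4, 0.3]
gripper_width: 0.0855
gripper_force: 0.0
t: 11.95
tcp_pos: [0.4778, -0.0619, 0.1305]
orientation: [-3.141, -0.0, 0.085]
wrist_force: [-1.4, 0.2, 5.6]
gripper_width: 0.0249
gripper_force: 30.0
0 0.0 -0.0
18 3.4 -21.6
36 13.4 -41.1
54 28.9 -56.6
72 48.4 -66.6
90 70.0 -70.0
108 91.6 -66.6
126 111.1 -56.6
144 126.6 -41.1
162 136.6 -21.6
180 140.0 -0.0
198 136.6 21.6
216 126.6 41.1
234 111.1 56.6
252 91.6 66.6
270 70.0 70.0
288 48.4 66.6
306 28.9 56.6
324 13.4 41.1
342 3.4 21.6
360 0.0 0.0
```

```bash
python3 -m pendant '[{"turn":[0,0,0],"slide":[3.4,-21.6,0],"hand":1},{"turn":[0,0,0],"slide":[13.4,-41.1,0],"hand":1},{"turn":[0,0,0],"slide":[28.9,-56.6,0],"hand":1},{"turn":[0,0,0],"slide":[48.4,-66.6,0],"hand":1},{"turn":[0,0,0],"slide":[70,-70,0],"hand":1}]'
```

```text
t: 12.58
tcp_pos: [0.5402, 0.0147, 0.1305]
orientation: [-3.14, 0.004, 0.086]
wrist_force: [-9.4, -1.8, 12.7]
gripper_width: 0.0248
gripper_force: 30.8
```

```bash
python3 -m pendant '[{"turn":[0,0,0],"slide":[21.6,3.4,-0.5],"hand":1},{"turn":[0,0,0],"slide":[41.1,13.4,-0.5],"hand":1},{"turn":[0,0,0],"slide":[56.6,28.9,-0.5],"hand":1},{"turn":[0,0,0],"slide":[66.6,48.4,-0.5],"hand":1},{"turn":[0,0,0],"slide":[70,70,-0.5],"hand":1}]'
```

```text
t: 13.2
tcp_pos: [0.6179, -0.0466, 0.1307]
orientation: [-3.137, 0.0, 0.089]
wrist_force: [-3.4, 7.7, 4.4]
gripper_width: 0.0249
gripper_force: 30.2
```

```bash
python3 -m pendant '[{"turn":[0,0,0],"slide":[-3.4,21.6,0],"hand":1},{"turn":[0,0,0],"slide":[-13.4,41.1,0],"hand":1},{"turn":[0,0,0],"slide":[-28.9,56.6,0],"hand":1},{"turn":[0,0,0],"slide":[-48.4,66.6,0],"hand":1},{"turn":[0,0,0],"slide":[-70,70,0],"hand":1}]'
python3 - <<'E'
from h import *
c=read_camera("top");im=c["img"][95:215,250:330,::-1];cv2.imwrite("pics/t2.png",cv2.resize(im,None,fx=5,fy=5,interpolation=cv2.INTER_CUBIC))
E
```

```text
t: 13.82
tcp_pos: [0.5556, -0.1252, 0.1312]
orientation: [3.141, -0.005, 0.086]
wrist_force: [6.1, 4.3, -2.8]
gripper_width: 0.0246
gripper_force: 29.6
```

View pics/t2.png

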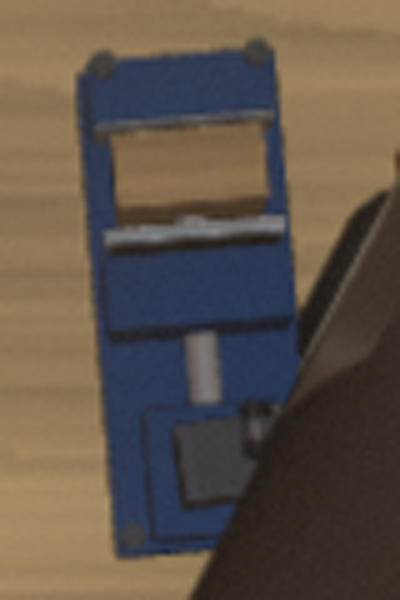

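Run:
```python
from h import *
c=read_camera("top");g=c["img"].mean(2)
for col in(276,283,295): print(col,g[112:152,col].astype(int))
a=np.array([np.cos(.06),np.sin(.06)])
for n,v,z in(("fixed jaw top front",119.5,.075),("block far",120.5,.08),("block near",134.8,.08),("plate front",138.5,.073),("plate back",144,.073)):
    for u in(283,295): print(n,u,(world(c,[[u,v]],z)[0,:2]-[.5475,-.0557])*1000)
```

```text
276 [ 64  66  65  65  63  65  61  91  75  79  94  93  99 105 102 102 103 103
 106 112 108 108 102 105  73  57  58  57  95 114 123  75  37  36  56  59
  60  60  61  62]
283 [ 62  62  65  65  65  66  79  79  62  92  96  94  98 102 103 103 104 104
 109 111 110 107 104  99  71  58  57  61 104 117  95  53  35  54  61  62
  60  61  61  62]
295 [ 63  66  63  64  64  78  77  62  92  95  93  96  98 101 102 102 104 108
 110 109 107 104  96  69  55  56  59 103 118  93  53  36  52  59  61  60
  60  60  59  61]
fixed jaw top front 283 [181.59756694  22.45154241]
fixed jaw top front 295 [181.35187605  -8.99761769]
block far 283 [177.75637623  22.63391188]
block far 295 [177.51085298  -8.68917273]
block near 283 [140.03649217  23.07880151]
block near 295 [139.77977899  -8.18712186]
plate front 283 [131.70456128  22.98505806]
plate front 295 [131.4435501   -8.43677697]
plate back 283 [117.17152084  23.15605541]
plate back 295 [116.90621078  -8.2443574 ]
```

```bash
python3 -m pendant '[{"turn":[0,0,0],"slide":[-21.6,-3.4,0],"hand":1},{"turn":[0,0,0],"slide":[-41.1,-13.4,0],"hand":1},{"turn":[0,0,0],"slide":[-56.6,-28.9,0],"hand":1},{"turn":[0,0,0],"slide":[-66.6,-48.4,0],"hand":1},{"turn":[0,0,0],"slide":[-70,-70,0],"hand":1}]'
```

```text
t: 14.55
tcp_pos: [0.478, -0.0636, 0.131]
orientation: [3.139, -0.001, 0.084]
wrist_force: [3.2, -5.6, -1.0]
gripper_width: 0.0249
gripper_force: 30.5
```

```bash
python3 -m pendant '[{"turn":[0,0,0],"slide":[3.4,-21.6,0],"hand":1},{"turn":[0,0,0],"slide":[13.4,-41.1,0],"hand":1},{"turn":[0,0,0],"slide":[28.9,-56.6,0],"hand":1},{"turn":[0,0,0],"slide":[48.4,-66.6,0],"hand":1},{"turn":[0,0,0],"slide":[70,-70,0],"hand":1}]'
cat > tan.py <<'E'
from h import *
s=get_state();r=rot(s["orientation"])
ax=np.array([.5476,-.0559]);p=np.array(s["tcp_pos"])[:2]-ax;n=p/np.hypot(*p)
t=np.array([n[1],-n[0]]) # clockwise
F=np.array(s["wrist_force"]);print("angle wound",round(np.degrees(np.pi+.085-np.arctan2(p[1],p[0]))%360,1),"r",round(np.hypot(*p)*1e3,1),"F resist",round(-F[:2]@t,2),"radial",round(F[:2]@n,2),"z",round(F[2],1))
E
python3 tan.py
```

```text
t: 15.18
tcp_pos: [0.5405, 0.0147, 0.1307]
orientation: [-3.141, 0.004, 0.087]
wrist_force: [-7.3, -3.0, 9.3]
gripper_width: 0.0251
gripper_force: 31.4
angle wound 89.2 r 71.0 F resist 7.54 radial -2.3 z 9.3
```

```bash
python3 -m pendant '[{"turn":[0,0,0],"slide":[21.6,3.4,0],"hand":1},{"turn":[0,0,0],"slide":[41.1,13.4,0],"hand":1},{"turn":[0,0,0],"slide":[56.6,28.9,0],"hand":1},{"turn":[0,0,0],"slide":[60.6,35,0],"hand":1},{"turn":[0,0,0],"slide":[63.9,41.5,0],"hand":1}]'; python3 tan.py
python3 - <<'E'
from h import *
c=read_camera("top");g=c["img"].mean(2)
for col in(276,283,290,295): print(col,g[114:146,col].astype(int))
b=(0,-35,0)
import math
for a in range(156,340,6):
    x=70*(1-math.cos(math.radians(a)));y=-70*math.sin(math.radians(a));print(a,round(x,1),round(y,1),end="; ")
E
```

```text
t: 15.8
tcp_pos: [0.6087, -0.0194, 0.1306]
orientation: [-3.138, 0.002, 0.087]
wrist_force: [-4.8, 7.3, 7.6]
gripper_width: 0.0248
gripper_force: 31.2
angle wound 154.0 r 71.2 F resist 8.73 radial -0.34 z 7.6
276 [55 53 57 57 57 56 57 59 59 60 63 59 54 48 50 49 50 48 48 47 47 50 49 50
 48 50 49 49 50 48 50 50]
283 [52 54 53 56 55 56 58 57 58 58 59 61 63 60 51 47 47 47 47 50 48 51 50 50
 50 48 48 49 50 50 49 48]
290 [50 54 52 55 54 54 55 56 57 56 57 58 61 61 60 64 54 49 52 54 49 52 53 50
 51 51 50 51 49 48 47 48]
295 [48 52 50 52 52 53 53 53 56 55 56 57 57 59 61 61 64 62 55 52 53 52 52 54
 51 54 54 53 53 48 43 46]
156 133.9 -28.5; 162 136.6 -21.6; 168 138.5 -14.6; 174 139.6 -7.3; 180 140.0 -0.0; 186 139.6 7.3; 192 138.5 14.6; 198 136.6 21.6; 204 133.9 28.5; 210 130.6 35.0; 216 126.6 41.1; 222 122.0 46.8; 228 116.8 52.0; 234 111.1 56.6; 240 105.0 60.6; 246 98.5 63.9; 252 91.6 66.6; 258 84.6 68.5; 264 77.3 69.6; 270 70.0 70.0; 276 62.7 69.6; 282 55.4 68.5; 288 48.4 66.6; 294 41.5 63.9; 300 35.0 60.6; 306 28.9 56.6; 312 23.2 52.0; 318 18.0 46.8; 324 13.4 41.1; 330 9.4 35.0; 336 6.1 28.5;
```

```bash
python3 -m pendant '[{"turn":[0,0,0],"slide":[2.7,6.9,0],"hand":1},{"turn":[0,0,0],"slide":[4.6,13.9,0],"hand":1}]'; python3 tan.py;python3 -m pendant '[{"turn":[0,0,0],"slide":[1.1,7.3,-0.5],"hand":1},{"turn":[0,0,0],"slide":[1.5,14.6,-0.5],"hand":1}]'; python3 tan.py
```

```text
t: 16.1
tcp_pos: [0.6147, -0.0324, 0.1307]
orientation: [-3.138, 0.001, 0.088]
wrist_force: [-3.2, 7.2, 6.7]
gripper_width: 0.0249
gripper_force: 31.1
angle wound 165.6 r 71.1 F resist 7.86 radial -0.69 z 6.7
t: 16.35
tcp_pos: [0.6177, -0.0472, 0.1309]
orientation: [-3.139, 0.001, 0.088]
wrist_force: [-0.2, 5.5, 2.5]
gripper_width: 0.0247
gripper_force: 30.9
angle wound 177.8 r 70.7 F resist 5.52 radial 0.47 z 2.5
```

```bash
python3 -m pendant '[{"turn":[0,0,0],"slide":[-0.4,7.3,0],"hand":1},{"turn":[0,0,0],"slide":[-1.5,14.6,0],"hand":1}]'; python3 tan.py;python3 -m pendant '[{"turn":[0,0,0],"slide":[-1.9,7,0],"hand":1},{"turn":[0,0,0],"slide":[-4.6,13.9,0],"hand":1}]'; python3 tan.py
```

```text
t: 16.6
tcp_pos: [0.6178, -0.062, 0.1309]
orientation: [-3.139, -0.0, 0.088]
wrist_force: [0.5, 6.4, 2.8]
gripper_width: 0.0247
gripper_force: 30.9
angle wound 189.8 r 70.5 F resist 6.38 radial -0.07 z 2.8
t: 16.85
tcp_pos: [0.615, -0.0758, 0.1311]
orientation: [-3.138, -0.001, 0.088]
wrist_force: [1.6, 7.5, 1.9]
gripper_width: 0.0249
gripper_force: 30.9
angle wound 201.3 r 70.2 F resist 7.66 radial -0.59 z 1.9
```

```bash
python3 -m pendant '[{"turn":[0,0,0],"slide":[0,0,0],"hand":1},{"turn":[0,0,0],"slide":[0,0,0],"hand":1}]'; python3 tan.py;python3 -m pendant '[{"turn":[0,0,0],"slide":[-3.3,6.5,0],"hand":1},{"turn":[0,0,0],"slide":[-3.3,6.5,0],"hand":1}]'; python3 tan.py
```

```text
t: 17.1
tcp_pos: [0.6146, -0.0769, 0.1311]
orientation: [-3.14, -0.001, 0.087]
wrist_force: [1.0, 5.1, 1.4]
gripper_width: 0.0248
gripper_force: 30.8
angle wound 202.3 r 70.2 F resist 5.21 radial -0.56 z 1.4
t: 17.35
tcp_pos: [0.6119, -0.0837, 0.1311]
orientation: [-3.14, -0.001, 0.087]
wrist_force: [2.6, 5.6, 0.1]
gripper_width: 0.0246
gripper_force: 30.8
angle wound 208.3 r 70.1 F resist 6.17 radial 0.15 z 0.1
```

Run:
```python
from h import *
c=read_camera("wrist");np.save("w5.npy",c,allow_pickle=True);w=c["img"]
c=read_camera("scene");np.save("s5.npy",c,allow_pickle=True)
s=cv2.resize(c["img"][205:300,225:292],None,fx=4.4,fy=4.4,interpolation=cv2.INTER_CUBIC)[:418]
s=np.vstack([s,np.zeros((420-len(s),s.shape[1],3),np.uint8)])
o=np.hstack([w[:, :505],s]);print(o.shape);cv2.imwrite("pics/w5.png",o[:,:,::-1])
```

```text
(420, 800, 3)
```

View pics/w5.png

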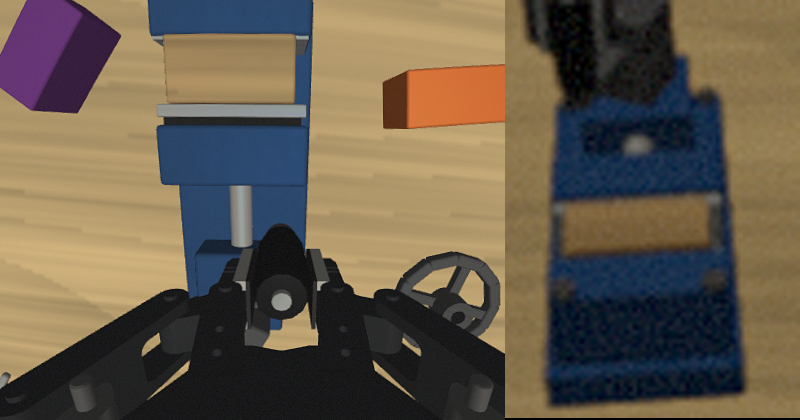

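The wrist view shows the plate front edge (row 104) touching or nearly touching the block (rows 34–103), and the block's far edge close to the fixed jaw plate (row 35).

```bash
python3 - <<'E'
from h import *
c=np.load("w5.npy",allow_pickle=True).item();g=c["img"].mean(2)
for col in(200,232,262): print(col,g[20:46,col].astype(int),g[96:128,col].astype(int))
a=np.array([np.cos(.06),np.sin(.06)])
for n,v,z in(("fixed jaw",34.5,.075),("block far",35,.08),("block near",103,.08),("plate front",104.5,.075),("plate back",116.5,.075),("jaw front",125,.075),("jaw back",184,.075)):
    print(n,((world(c,[[232,v]],z)[0,:2]-[.5476,-.0559])*1000@a).round(1))
E
python3 -m pendant '[{"turn":[0,0,0],"slide":[-4,6.1,0],"hand":1},{"turn":[0,0,0],"slide":[-4,6.1,0],"hand":1}]'; python3 tan.py
```

```text
200 [ 75  74  74  74  74  73  74  75  73  74  75  71  66  85 117 123 129 126
 121 117 114 111 114 115 116 117] [128 129 129 132 125 121 100  52 134 151 146 146 144 146 146 146 148 148
 149 150 124  28  36  35  35  35  38  34  37  48  60  63]
232 [ 75  76  74  78  74  75  75  75  76  75  73  72  66  77 112 124 131 126
 121 119 114 112 114 114 117 117] [128 130 130 130 127 118 105  72 112 148 146 146 144 146 148 149 149 150
 151 150 113  49  36  33  37  39  36  35  37  49  58  64]
262 [ 76  75  76  76  76  75  75  76  74  75  74  70  67  67 123 124 131 128
 124 118 115 115 114 116 117 116] [128 128 128 127 127 118 107  72  95 141 149 147 148 150 150 151 152 149
 153 153 137  78  30  34  34  36  34  35  32  44  59  62]
fixed jaw 184.4
block far 182.7
block near 144.1
plate front 143.6
plate back 136.3
jaw front 131.0
jaw back 92.6
t: 17.7
tcp_pos: [0.6087, -0.0899, 0.1312]
orientation: [-3.14, -0.002, 0.087]
wrist_force: [3.7, 5.9, 1.0]
gripper_width: 0.0248
gripper_force: 30.8
angle wound 214.0 r 70.0 F resist 7.0 radial 0.38 z 1.0
```

```bash
python3 -m pendant '[{"turn":[0,0,0],"slide":[-4.6,5.7,0],"hand":1},{"turn":[0,0,0],"slide":[-4.6,5.7,0],"hand":1}]'; python3 tan.py
```

```text
t: 17.95
tcp_pos: [0.605, -0.0957, 0.1313]
orientation: [-3.139, -0.002, 0.087]
wrist_force: [4.4, 7.1, 0.6]
gripper_width: 0.0246
gripper_force: 30.8
angle wound 219.6 r 69.9 F resist 8.36 radial -0.41 z 0.6
```

The settled force rose steadily from 5.2 to 6.2, 7.0 and then 8.4 N. The slope matches the rubber's stiffness, which puts the grip at roughly 60–85 N. Releasing now.

```bash
python3 -m pendant '[{"turn":[0,0,0],"slide":[0,0,0],"hand":-1},{"turn":[0,0,0],"slide":[0,0,0],"hand":-1},{"turn":[0,0,0],"slide":[0,0,0],"hand":-1},{"turn":[0,0,0],"slide":[0,0,0],"hand":-1}]' && python3 -m pendant '[{"turn":[0,0,0],"slide":[0,0,-30],"hand":-1},{"turn":[0,0,0],"slide":[0,0,-80],"hand":-1},{"turn":[0,0,0],"slide":[0,0,-130],"hand":-1},{"turn":[0,0,0],"slide":[-60,0,-150],"hand":-1},{"turn":[0,0,0],"slide":[-110,0,-150],"hand":-1}]'
python3 - <<'E'
from h import *
c=read_camera("wrist");np.save("w6.npy",c,allow_pickle=True);cv2.imwrite("pics/w6.png",c["img"][:,:,::-1])
a=np.radians(4.87+180-220.5);h=np.array([.5476,-.0559])
print(pix(c,[[*h,.12],[*(h+.07*np.array([np.cos(a),np.sin(a)])),.165]]))
E
```

```text
t: 18.45
tcp_pos: [0.6032, -0.0985, 0.131]
orientation: [3.141, 0.0, 0.085]
wrist_force: [0.2, 0.3, 0.4]
gripper_width: 0.0853
gripper_force: 0.0
t: 19.08
tcp_pos: [0.493, -0.1086, 0.2823]
orientation: [3.141, -0.002, 0.085]
wrist_force: [-0.4, 1.0, -0.1]
gripper_width: 0.0853
gripper_force: 0.0
[[232.48702019 137.5195925 ]
 [277.65247168  71.58566476]]
```

View pics/w6.png

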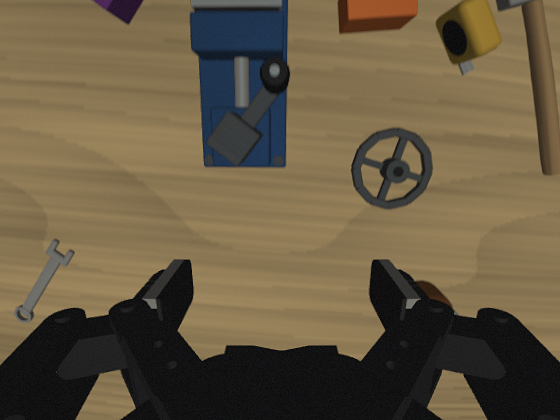

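The crank is still seated: the hub at (233,138) and the handle at (275,71) are where predicted, and it has not sprung back. The gripper is clear of everything, so I'm handing in.

```bash
python3 -c "
from cell import *;print(close_job())"
```

```text
the job is handed in; nothing more can be done
None
```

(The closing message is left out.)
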